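Catch pottery sherds from the sorting chute in a hand pan

TASK

Take the deep black hand pan by its handle and hold it under the lip of the sorting chute, raising its rim against the steel bars of the gate so that the pan lifts the gate and both sherds slide off the chute into the held pan. Then lower the pan, draw it away and set it down upright on the table well clear of the chute, with both sherds in it. Do not open the gate in any other way, and let no sherd fall beside the pan, and keep your fingers off the sherds.

Things in the scene. Friction and masses are not known exactly. Their poses are not given: they have to be found in the camera images.
- pan: DEEP black hand pan, 0.1 kg: open box 120 x 120 mm, 50 high, walls 4. Origin: centre of underside, z up. Handle: bar 20 mm wide (y), 25 to 50 mm above the underside, along -x from x = -60 to -140; grip firmly (40 N) at x = -110. A like tray only 20 mm high is not used. To catch: axes parallel to gate_bail's, pan centre 60 mm to its -y, so the +y wall lifts both bars; raise 40 mm, hold 2 s.
- gate_bail (a point): Midway between the steel gate's two lifting bars, at their underside, 105 mm above the table when shut. z up; the chute slopes 45 deg DOWN to -y; +x across. Bars: 8 mm square, along y from -32 to +30 mm, at x = -41 and 41, cross bar at y = 26. Gate plate and lip at y = -28; lip floor 55 mm above this point. Gate slides up freely, 60 mm at most, falls shut (0.6 N). Post and foot: y over 35.
- sherd1: Lower of two brown pottery sherds lying on the chute behind the gate: curved fragment, about 40 x 32 x 18 mm, 25 g. Origin at its middle. The chute is an aluminium trough 56 mm wide inside, 130 mm long, its top end 280 mm above the table, with 35 mm side walls; these reach 22 mm past the lip, above its level.
- sherd2: Upper sherd on the chute, same shape, size and mass as sherd1. Origin at its middle.

How it is judged:
By the outcome, as a careful person would: the job done as asked, in the order asked, and still so for the second after the job is handed in, with the robot touching nothing.
It also fails if it takes over 64 s, if anything falls off the work surface, if the arm or the gripper's body presses on something with over 40 N, if the wrist force passes 120 N, or if a joint passes its speed limit or range.

ROBOT

A 6-joint arm with a two-finger parallel gripper is mounted at the origin on the work surface. World frame = base frame: x ahead of the robot, y to its left, z up, the work surface at z = 0. Lengths are in m, angles in degrees, forces in N, time in s.
With the tool pointing down it reaches from about 0.275 to 0.75 m from the base axis. Payload 10.2 kg.
Tool frame: the origin (TCP) lies between the finger pads; the fingertips stand 8 mm ahead of it and the grasp point (between the pads) lies 11 mm behind it; z points along the fingers, y is the direction in which the jaws open and shut (so a half turn about z gives the same grasp; the last joint's range is limited). The gripper opens to 88 mm and grips with 3 to 60 N. Pads are 18 mm wide; open, the fingers measure 123 mm over their backs; the gripper's body (75 mm by 187 mm) begins 45 mm behind the grasp point.
Start: joints at [56.127, 17.928, 85.812, -0, 76.261, -12.8], TCP at [0.189, 0.49, 0.247] pointing down, gripper open.
Joint ranges: [-168.41, 168.41], [-55.51, 124.54], [10.69, 146.95], [-70.63, 250.63], [1, 178], [-165.06, 165.06]. Speed limits (degrees/s): [136.94, 136.94, 172.46, 180, 180, 180].

INTERFACE

Orientations are given as a 3x3 rotation matrix whose columns are the frame's x, y, z axes.
In Python, from plant import readout, cams, ticket gives the robot as it stands.
- The arm moves only by the tool step_arm, never from a script. Its argument "increments" is a list of rows, each a list of 3 entries, a list of its own where there are three numbers: the finger opening in m, from 0 to 0.0881, then the shift along the tool's x, y, z in m, then the turn about the tool's z in degrees. In form: [[jaw, [tx, ty, tz], twist], ...]. A call has 1 to 8 rows; each row is the pose to reach, as a shift and turn from the pose commanded when the call began, along the tool's axes at that moment; what a row does not reach only later rows make up. A row lasts 1/10 s, in which the tool goes at most 50 mm and 8.59 degrees, less where a joint would pass 70% of its speed; a pose out of reach is approached as far as the arm can. A call with a gripper value outside its range is refused whole. The fingers move at their own pace and stop on an object; "force" is the grip in N (left out, the last holds). Time passes only in rows, so rows that repeat a pose let the fingers close. It gives the time, the measured TCP pose, the force and the opening at its end, in the units of the state.
- readout.get_obs(): the state, without advancing time (a new reading comes with each control period).
- cams.grab_frame(name): name is "scene" or "side" or "wrist"; returns a dict with "pixels" (480x640x3 uint8, blue, green, red), "vfov" (degrees; the focal length in pixels is half the picture's height over the tangent of half this angle, whatever the lens; pixels are square), "cx", "cy" (the principal point, pixels), "origin" and "orientation" of the camera in the world; the wrist camera has in their place "T_tool_cam" (4x4, takes a point from camera to tool coordinates, whose origin is the TCP and whose axes are the flange's). Camera axes: x right, y down, z forward; pixel columns grow to the right and rows downward; lengths in m; the calibration is good to about 2 mm. A picture is of the moment at which its call begins: read the wrist's pose just before it. There is no depth.
- ticket.finish_job(): hands the job in, once; it reports no verdict.
The state is a dict: "clock": time; "joint_pos": joint angles; "joint_velocities": joint speeds; "effort": joint torques, N m; "eef_pos": TCP position; "orientation": TCP orientation; "force": force on the tool from outside, world axes, zero at the start; "wrist_torque": the same for the moment, N m; "width": finger opening in m.
Only numpy, scipy, OpenCV 4.12 (cv2) and the standard library are available. Lean on these libraries where they do the work, as an engineer would, in place of code of your own. Each camera call takes 0.05 s, during which the arm holds its last target.

## Working session

There is one attempt and no reset: what is moved stays moved. The work goes in short steps, Python scripts to look and compute and a tool call to move; the robot and the scene stay as the last step left them, time stands still between calls to the robot, and variables do not carry over. Pictures are saved under pics/ and viewed, and the job is handed in when it is done.

Besides the shell and the picture viewer there is one more tool, called after "Request:" in YAML: its name, and indented under it one key for each argument. step_arm: Moves the arm, as the interface text tells. Its arguments: {"type":"object","properties":{"increments":{"type":"array"},"force":{"type":"number"}},"required":["increments"]}

```bash
mkdir -p pics; ls; cat > h.py <<'E'
import numpy as np,cv2
from plant import readout,cams,ticket
def grab(n,fn):
    f=cams.grab_frame(n); cv2.imwrite('pics/'+fn+'.png',f['pixels'])
    np.save('pics/'+fn+'.npy',{k:v for k,v in f.items() if k!='pixels'},allow_pickle=True); return f
def load(fn): return np.load('pics/'+fn+'.npy',allow_pickle=True).item()
def ray(f,u,v):
    F=240/np.tan(np.radians(f['vfov']/2)); d=np.array([(u-f['cx'])/F,(v-f['cy'])/F,1])
    return np.array(f['origin']),np.array(f['orientation'])@d
def onz(f,u,v,z):
    o,d=ray(f,u,v); return o+d*(z-o[2])/d[2]
def tri(f,p,g,q):
    o1,d1=ray(f,*p);o2,d2=ray(g,*q)
    s=np.linalg.lstsq(np.stack([d1,-d2],1),o2-o1,rcond=None)[0]
    a=o1+s[0]*d1;b=o2+s[1]*d2; return (a+b)/2,np.linalg.norm(a-b)
def proj(f,P):
    F=240/np.tan(np.radians(f['vfov']/2)); c=np.array(f['orientation']).T@(np.array(P)-f['origin'])
    return F*c[0]/c[2]+f['cx'],F*c[1]/c[2]+f['cy']
E
python3 - <<'E'
from h import *
o=readout.get_obs()
print({k:np.round(v,4).tolist() for k,v in o.items()})
for n in ['scene','side']:
    f=grab(n,n+'0'); print(n,f['vfov'],f['cx'],f['cy'],f['origin'],np.round(f['orientation'],3).tolist())
E
```

```text
pics
{'clock': 0.0, 'joint_pos': [56.1258, 17.9611, 85.8524, -0.0005, 76.2607, -12.7992], 'joint_velocities': [-0.0107, -0.0336, -0.0604, -0.0518, 0.0056, 0.0611], 'effort': [0.0003, -40.2202, -25.2274, 0.0696, 0.0351, -0.0001], 'eef_pos': [0.1887, 0.4897, 0.2462], 'orientation': [[-0.9331, 0.3596, -0.0007], [0.3596, 0.9331, -0.0011], [0.0003, -0.0013, -1.0]], 'force': [1.1831, -0.5615, 0.2513], 'wrist_torque': [-0.0023, 0.0356, -0.0098], 'width': 0.0882}
scene 57.83583361019721 324.41264789996814 239.6394723648583 [1.01926054 0.09503285 0.82773974] [[-0.359, 0.769, -0.528], [0.933, 0.298, -0.201], [0.003, -0.565, -0.825]]
side 52.186823079397726 324.51514236417125 243.8957576978332 [ 0.46333102 -0.67887685  0.81977637] [[0.972, -0.176, 0.156], [-0.235, -0.714, 0.659], [-0.004, -0.678, -0.735]]
```

View pics/scene0.png

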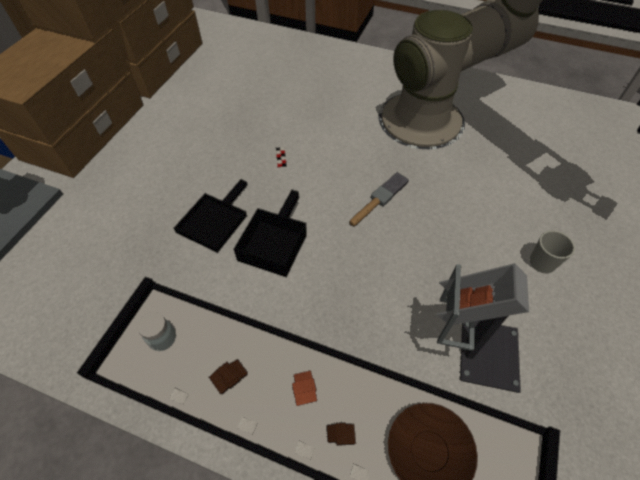

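View pics/side0.png

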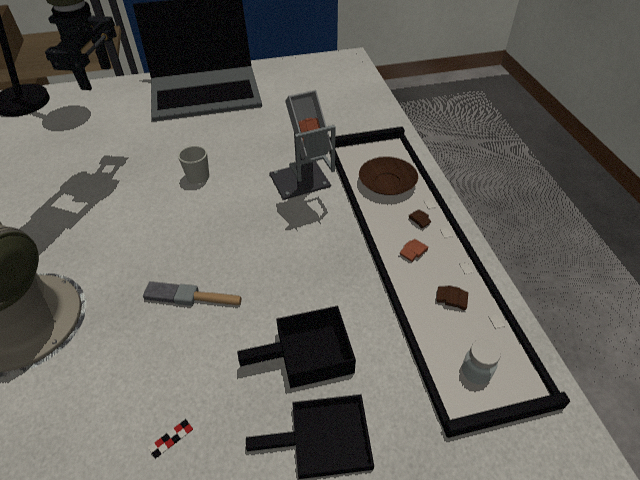

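The deep pan is at scene (270,240) and side (316,348). The shallow tray lies next to it, at scene (210,220). The chute is at scene (485,295) and side (312,140), with its gate facing −y towards the side camera. I'll zoom in for corners.

```bash
python3 - <<'E'
import cv2,numpy as np
def crop(n,x0,y0,w,h,s,out,gain=1):
    im=cv2.imread(f'pics/{n}.png')[y0:y0+h,x0:x0+w]
    im=np.clip(255*(im/255.)**(1/gain),0,255).astype(np.uint8)
    im=cv2.resize(im,None,fx=s,fy=s,interpolation=cv2.INTER_CUBIC)
    for x in range(0,w,10): 
        cv2.line(im,(x*s,0),(x*s,8 if x%50 else 20),(0,255,0),1)
    for y in range(0,h,10): cv2.line(im,(0,y*s),(8 if y%50 else 20,y*s),(0,255,0),1)
    return im
P=lambda a,b:np.hstack([a,b])
def save(a,b,fn):
    h=max(a.shape[0],b.shape[0]); z=[np.vstack([i,np.zeros((h-i.shape[0],i.shape[1],3),np.uint8)]) for i in (a,b)]
    cv2.imwrite(fn,np.hstack(z))
save(crop('scene0',400,250,130,140,3,'',1.5),crop('side0',260,80,90,150,4,'',1.5),'pics/c1.png')
save(crop('scene0',220,180,100,100,4,'',2.2),crop('side0',230,300,130,90,3,'',2.2),'pics/c2.png')
E
```

```text
(no output)
```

View pics/c1.png

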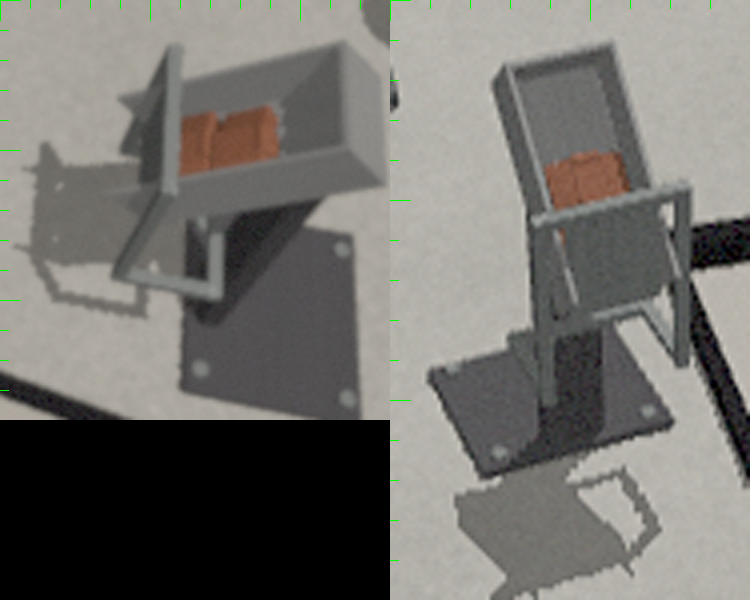

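View pics/c2.png

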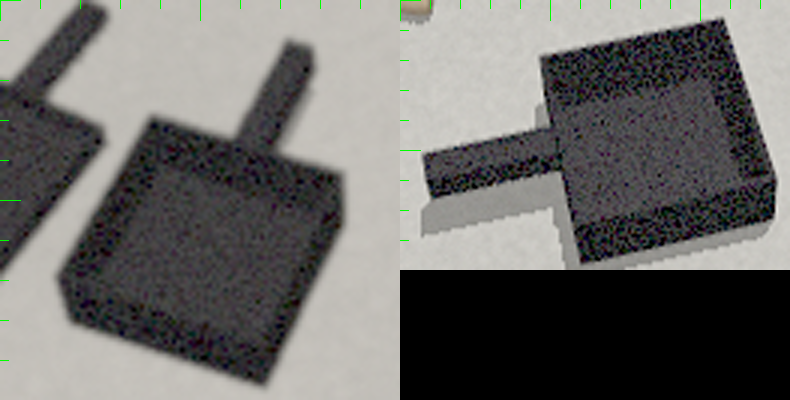

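```bash
python3 - <<'E'
from h import *
S=load('scene0');D=load('side0')
c=lambda x,y:(400+x/3,250+y/3)
d=lambda x,y:(260+(x-390)/4,80+y/4)
a=lambda x,y:(220+x/4,180+y/4)
b=lambda x,y:(230+(x-400)/3,300+y/3)
T=lambda n,p,q:print(n,*[np.round(v,4) for v in tri(S,p,D,q)])
T('near front bot',c(118,278),d(682,367))
T('far front bot',c(125,154),d(548,404))
T('near top beam end',c(170,190),d(688,184))
T('far top beam end',c(176,45),d(534,220))
T('near rear bar end',c(220,298),d(648,308))
T('chute top near',c(385,185),d(660,200))
T('chute top far',c(342,42),d(500,68))
T('chute top near corner',c(385,85),d(612,45))
print('shallow foot corners',[np.round(onz(S,*c(*p),0.004),4) for p in [(355,235),(360,418),(180,390)]],[np.round(onz(D,*d(*p),0.004),4) for p in [(430,372),(483,476),(674,424)]])
print('pan');
T('bl',a(152,117),b(540,56)); T('br',a(344,174),b(578,222)); T('fl',a(60,275),b(724,18));
for p in [(152,117),(344,174),(60,275)]: print('S',np.round(onz(S,*a(*p),.05),4))
for p in [(540,56),(724,18),(776,178)]: print('D',np.round(onz(D,*b(*p),.05),4))
print('bottoms',np.round(onz(S,*a(72,322),0),4),np.round(onz(S,*a(266,385),0),4),np.round(onz(D,*b(580,264),0),4),np.round(onz(D,*b(774,220),0),4))
print('handle end S',[np.round(onz(S,*a(*p),.05),4) for p in [(288,38),(314,50)]],'D',[np.round(onz(D,*b(*p),.05),4) for p in [(422,154),(432,178)]])
E
```

```text
near front bot [0.6868 0.1824 0.1014] 0.0036
far front bot [0.6056 0.1693 0.1005] 0.0026
near top beam end [0.6889 0.1816 0.2253] 0.0035
far top beam end [0.6033 0.168  0.2259] 0.0027
near rear bar end [0.6795 0.2388 0.1039] 0.0054
chute top near [0.6654 0.264  0.1957] 0.079
chute top far [0.6025 0.2398 0.2718] 0.0007
chute top near corner [0.6512 0.2454 0.2892] 0.0361
shallow foot corners [array([0.553 , 0.3376, 0.004 ]), array([0.6756, 0.3554, 0.004 ]), array([0.6986, 0.2477, 0.004 ])] [array([0.5572, 0.3317, 0.004 ]), array([0.5728, 0.2239, 0.004 ]), array([0.6994, 0.2432, 0.004 ])]
pan
bl [ 0.5154 -0.222   0.1212] 0.0589
br [ 0.4733 -0.1947 -0.0351] 0.0758
fl [ 0.6227 -0.219   0.1209] 0.0573
S [ 0.4976 -0.2656  0.05  ]
S [ 0.4954 -0.1482  0.05  ]
S [ 0.6123 -0.2641  0.05  ]
D [ 0.4949 -0.1523  0.05  ]
D [ 0.6138 -0.1517  0.05  ]
D [ 0.6145 -0.2692  0.05  ]
bottoms [ 0.6117 -0.2663  0.    ] [ 0.6095 -0.1489  0.    ] [ 0.4949 -0.27    0.    ] [ 0.6152 -0.2698  0.    ]
handle end S [array([ 0.4152, -0.217 ,  0.05  ]), array([ 0.4182, -0.1991,  0.05  ])] D [array([ 0.415 , -0.2041,  0.05  ]), array([ 0.4189, -0.2214,  0.05  ])]
```

```bash
cat >> h.py <<'E'
def plan(target,yaw=None):
    o=readout.get_obs();R=np.array(o['orientation']);p=np.array(o['eef_pos'])
    d=R.T@(np.array(target)-p)
    cur=np.degrees(np.arctan2(R[1,0],R[0,0]))
    tw=0 if yaw is None else -((yaw-cur+180)%360-180)
    print('t',o['clock'],'pos',np.round(p,4),'xang',round(cur,2),'shift',np.round(d,4),'twist',round(tw,2),'F',np.round(o['force'],1),'w',round(o['width'],4),'z',np.round(R[:,2],4))
E
python3 - <<'E'
from h import *
plan([.446,-.2105,.2],181)
f=cams.grab_frame('wrist');print(np.round(f['T_tool_cam'],3).tolist(),f['vfov'],f['cx'],f['cy'])
E
```

```text
t 0.1 pos [0.1887 0.4897 0.2462] xang 158.93 shift [-0.4919 -0.5608  0.0468] twist -22.07 F [ 0.2  0.6 -0.9] w 0.0882 z [-6.e-04 -1.e-03 -1.e+00]
[[0.0, -0.966, -0.26, 0.065], [1.0, 0.0, 0.001, -0.0], [-0.001, -0.26, 0.966, -0.139], [0.0, 0.0, 0.0, 1.0]] 59.901401028451886 327.44929702221737 248.24378388102184
```

Request:
step_arm:
  increments:
    - [0.088, [-0.031, -0.035, 0.005], -3]
    - [0.088, [-0.062, -0.07, 0.01], -6]
    - [0.088, [-0.093, -0.105, 0.015], -9]
    - [0.088, [-0.124, -0.14, 0.02], -12]
    - [0.088, [-0.155, -0.175, 0.025], -15]
    - [0.088, [-0.186, -0.21, 0.03], -18]
    - [0.088, [-0.217, -0.245, 0.035], -20]
    - [0.088, [-0.248, -0.28, 0.04], -22]
  force: 40

```text
clock: 0.95
eef_pos: [0.3196, 0.1377, 0.2066]
orientation: [[-1.0, -0.018, 0.0], [-0.018, 1.0, 0.0], [-0.0, 0.0, -1.0]]
force: [0.5, -0.5, -0.0]
width: 0.0881
```

```bash
python3 -c "
from h import *
plan([.446,-.2105,.2],181)"
```

```text
t 0.95 pos [0.3196 0.1377 0.2066] xang -178.97 shift [-0.1201 -0.3504  0.0067] twist 0.03 F [ 0.5 -0.5 -0. ] w 0.0881 z [ 5.e-04  1.e-04 -1.e+00]
```

Request:
step_arm:
  increments:
    - [0.088, [-0.016, -0.045, 0.001], 0]
    - [0.088, [-0.032, -0.09, 0.002], 0]
    - [0.088, [-0.048, -0.135, 0.004], 0]
    - [0.088, [-0.064, -0.18, 0.005], 0]
    - [0.088, [-0.08, -0.225, 0.006], 0]
    - [0.088, [-0.096, -0.27, 0.007], 0]
    - [0.088, [-0.11, -0.315, 0.007], 0]
    - [0.088, [-0.12, -0.35, 0.007], 0]

```text
clock: 1.75
eef_pos: [0.4454, -0.2111, 0.1994]
orientation: [[-1.0, -0.015, -0.0], [-0.015, 1.0, 0.0], [0.0, 0.0, -1.0]]
force: [0.2, 0.7, 0.9]
width: 0.0882
```

Request:
step_arm:
  increments:
    - [0.088, [0, 0, 0], 0]
    - [0.088, [0, 0, 0], 0]

```text
clock: 1.95
eef_pos: [0.4448, -0.2085, 0.1992]
orientation: [[-1.0, -0.015, -0.001], [-0.015, 1.0, 0.001], [0.001, 0.001, -1.0]]
force: [-0.1, 0.1, 0.9]
width: 0.0882
```

```bash
cat >> h.py <<'E'
def wgrab(fn):
    o=readout.get_obs();f=cams.grab_frame('wrist');T=np.eye(4);T[:3,:3]=o['orientation'];T[:3,3]=o['eef_pos']
    W=T@np.array(f['T_tool_cam']);f['origin']=W[:3,3];f['orientation']=W[:3,:3]
    cv2.imwrite('pics/'+fn+'.png',f['pixels']);np.save('pics/'+fn+'.npy',{k:v for k,v in f.items() if k!='pixels'},allow_pickle=True);return f
E
python3 -c "
from h import *
plan([.446,-.2105,.0265],181)
wgrab('w1')"
```

```text
t 1.95 pos [ 0.4448 -0.2085  0.1992] xang -179.13 shift [-0.0013 -0.0022  0.1727] twist -0.13 F [-0.1  0.1  0.9] w 0.0882 z [-0.001  0.001 -1.   ]
```

View pics/w1.png

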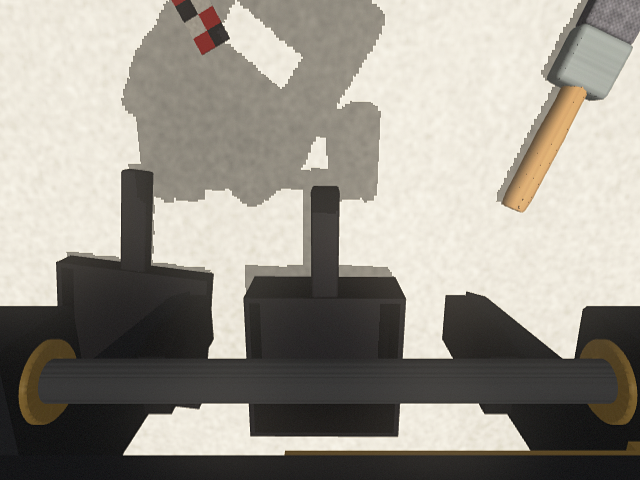

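The wrist view shows the handle at columns 311–340, rows 186–297, and the pan's near rim at about row 298. I'll convert that to world coordinates.

```bash
python3 -c "
from h import *
f=load('w1')
for p in [(311,213),(340,213),(311,296),(340,296),(245,298),(405,298)]: print(p,np.round(onz(f,*p,.05),4))
for p in [(311,187),(339,187)]: print(p,np.round(onz(f,*p,.025),4))
"
```

```text
(311, 213) [ 0.4315 -0.2206  0.05  ]
(340, 213) [ 0.4312 -0.2003  0.05  ]
(311, 296) [ 0.4937 -0.2203  0.05  ]
(340, 296) [ 0.4934 -0.1988  0.05  ]
(245, 298) [ 0.496  -0.2692  0.05  ]
(405, 298) [ 0.4942 -0.1506  0.05  ]
(311, 187) [ 0.4162 -0.2216  0.025 ]
(339, 187) [ 0.4159 -0.2006  0.025 ]
```

Request:
step_arm:
  increments:
    - [0.088, [0, -0.002, 0.04], 0]
    - [0.088, [0, -0.002, 0.08], 0]
    - [0.088, [0, -0.002, 0.12], 0]
    - [0.088, [0, -0.002, 0.15], 0]
    - [0.088, [0, -0.002, 0.165], 0]
    - [0.088, [0, -0.002, 0.172], 0]
    - [0.088, [0, -0.002, 0.172], 0]
    - [0.03, [0, -0.002, 0.172], 0]

```text
clock: 2.8
eef_pos: [0.4456, -0.2104, 0.0287]
orientation: [[-1.0, -0.017, 0.001], [-0.017, 1.0, -0.001], [-0.001, -0.001, -1.0]]
force: [1.0, 0.7, 0.3]
width: 0.0817
```

Request:
step_arm:
  increments:
    - [0.01, [0, 0, 0], 0]
    - [0.01, [0, 0, 0], 0]
    - [0.01, [0, 0, 0], 0]
    - [0.01, [0, 0, 0], 0]
    - [0.01, [0, 0, 0], 0]
    - [0.01, [0, 0, 0], 0]
    - [0.01, [0, 0, 0], 0]
    - [0.01, [0, 0, 0], 0]
  force: 40

```text
clock: 3.6
eef_pos: [0.4452, -0.2106, 0.0277]
orientation: [[-1.0, -0.016, -0.0], [-0.016, 1.0, 0.0], [0.0, 0.0, -1.0]]
force: [0.4, 0.2, -0.5]
width: 0.0196
```

Request:
step_arm:
  increments:
    - [0.01, [0, 0, -0.003], 0]
    - [0.01, [0, 0, -0.008], 0]
    - [0.01, [0, 0, -0.016], 0]
    - [0.01, [0, 0, -0.026], 0]
    - [0.01, [0, 0, -0.036], 0]
    - [0.01, [0, 0, -0.042], 0]
    - [0.01, [0, 0, -0.042], 0]
    - [0.01, [0, 0, -0.042], 0]

```text
clock: 4.4
eef_pos: [0.4451, -0.2105, 0.0697]
orientation: [[-1.0, -0.016, -0.0], [-0.016, 1.0, 0.0], [0.0, 0.0, -1.0]]
force: [-0.9, -0.1, -1.1]
width: 0.0194
```

```bash
python3 - <<'E'
from h import *
S=load('scene0');D=load('side0')
f=grab('side','side1'); im=f['pixels']; cv2.imwrite('pics/s1c.png',cv2.resize(im[80:420,200:420],None,fx=1.75,fy=1.75))
print('frame S',[np.round(onz(S,*p,.015),3) for p in [(150,282),(545,430)]],'D',[np.round(onz(D,*p,.015),3) for p in [(340,140),(445,428)]])
print('frame top/bot tri',tri(S,(150,282),D,(445,428)))
print('mug',np.round(onz(S,552,270,0),3),np.round(onz(D,195,180,0),3))
plan([.5417,.1311,.0677],188.7)
E
```

```text
frame S [array([ 0.734, -0.409,  0.015]), array([0.736, 0.401, 0.015])] D [array([0.768, 0.414, 0.015]), array([ 0.731, -0.408,  0.015])]
frame top/bot tri (array([ 0.7324355 , -0.40866438,  0.01372761]), np.float64(0.003548293389171147))
mug [0.384 0.391 0.   ] [0.364 0.355 0.   ]
t 4.45 pos [ 0.445  -0.2105  0.0695] xang -179.07 shift [-0.1022  0.3399  0.0019] twist -7.77 F [ 0.6 -0.  -1.4] w 0.0195 z [-4.e-04  3.e-04 -1.e+00]
```

View pics/s1c.png

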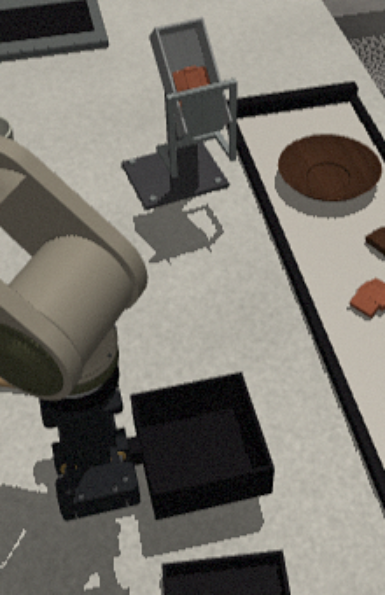

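Request:
step_arm:
  increments:
    - [0.01, [-0.008, 0.02, 0], 0]
    - [0.01, [-0.022, 0.057, 0], -1]
    - [0.01, [-0.037, 0.097, 0], -3]
    - [0.01, [-0.052, 0.137, 0], -4]
    - [0.01, [-0.067, 0.177, 0], -5]
    - [0.01, [-0.082, 0.217, 0], -6]
    - [0.01, [-0.096, 0.255, 0], -7]
    - [0.01, [-0.105, 0.28, 0.001], -7.8]

```text
clock: 5.25
eef_pos: [0.5459, 0.0736, 0.0683]
orientation: [[-0.988, -0.154, -0.001], [-0.154, 0.988, 0.0], [0.001, 0.0, -1.0]]
force: [0.0, -0.3, -0.9]
width: 0.0196
```

Request:
step_arm:
  increments:
    - [0.01, [-0.002, 0.007, 0], 0]
    - [0.01, [-0.002, 0.01, 0], 0]
    - [0.01, [-0.002, 0.01, 0], 0]

```text
clock: 5.55
eef_pos: [0.5457, 0.0806, 0.0685]
orientation: [[-0.989, -0.151, -0.001], [-0.151, 0.989, -0.0], [0.001, 0.0, -1.0]]
force: [-0.2, 0.4, -0.4]
width: 0.0198
```

```bash
python3 - <<'E'
from h import *
plan([.5417,.1311,.0677],188.7)
wgrab('w2');grab('scene','scene2');grab('side','side2')
a=cv2.imread('pics/scene2.png')[220:400,340:560];b=cv2.imread('pics/side2.png')[70:290,200:380]
g=lambda i,h:cv2.resize(i,(int(i.shape[1]*h/i.shape[0]),h),interpolation=cv2.INTER_CUBIC)
cv2.imwrite('pics/c3.png',np.hstack([g(a,360),g(b,360)]))
E
```

```text
t 5.55 pos [0.5457 0.0806 0.0685] xang -171.31 shift [-0.0037  0.0505  0.0008] twist -0.01 F [-0.2  0.4 -0.4] w 0.0198 z [-8.e-04 -1.e-04 -1.e+00]
```

View pics/c3.png

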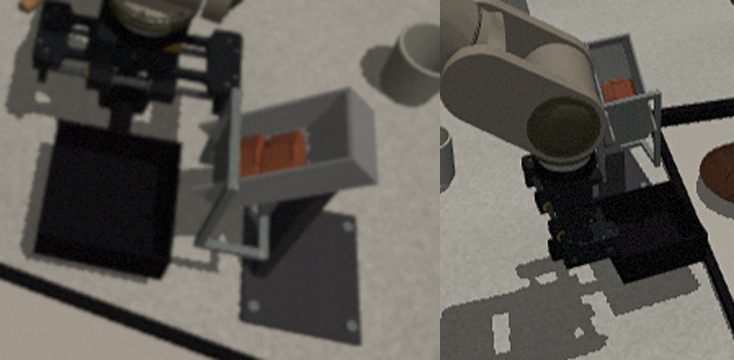

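View pics/w2.png

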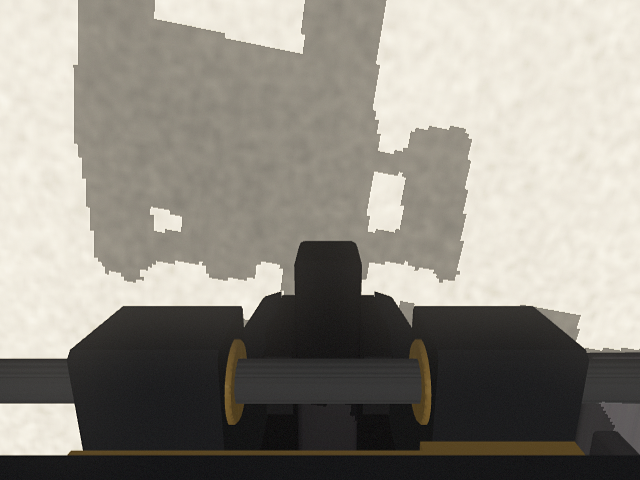

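```bash
python3 - <<'E'
from h import *
from scipy.optimize import least_squares
S=load('scene0');D=load('side0')
c=lambda x,y:(400+x/3,250+y/3)
d=lambda x,y:(260+(x-390)/4,80+y/4)
# local corner points
obs=[(S,c(118,278),(45,-32,0)),(D,d(682,367),(45,-32,0)),(S,c(125,154),(-45,-32,0)),(D,d(548,404),(-41,-32,0)),(S,c(220,298),(45,30,0))]
def r(p):
    a=np.radians(p[3]);R=np.array([[np.cos(a),-np.sin(a),0],[np.sin(a),np.cos(a),0],[0,0,1]])
    return np.concatenate([np.array(proj(f,p[:3]+R@np.array(l)/1000))-q for f,q,l in obs])
s=least_squares(r,[.641,.207,.105,8.7]);print(np.round(s.x,4),np.round(s.fun,1))
E
```

```text
[0.6384 0.2064 0.1006 9.8821] [-1.   1.6 -0.1 -0.3 -1.  -2.7 -1.3  0.2  1.3  1.7]
```

Request:
step_arm:
  increments:
    - [0.01, [-0.001, 0.005, 0.001], 0]
    - [0.01, [-0.002, 0.015, 0.001], 0]
    - [0.01, [-0.003, 0.025, 0.001], 0]
    - [0.01, [-0.003, 0.035, 0.001], 0]
    - [0.01, [-0.003, 0.045, 0.001], 0]
    - [0.01, [-0.003, 0.05, 0.001], 0]
    - [0.01, [-0.003, 0.05, 0.001], 0]
    - [0.01, [-0.003, 0.05, 0.001], 0]

```text
clock: 6.5
eef_pos: [0.5415, 0.1312, 0.0677]
orientation: [[-0.988, -0.152, 0.0], [-0.152, 0.988, -0.0], [0.0, -0.0, -1.0]]
force: [-0.4, 0.6, -1.2]
width: 0.0196
```

```bash
cat > look.py <<'E'
from h import *
import sys
n=sys.argv[1]
plan([.5417,.1311,.0677],188.7)
grab('scene','scene'+n);grab('side','side'+n)
a=cv2.imread(f'pics/scene{n}.png')[220:400,340:560];b=cv2.imread(f'pics/side{n}.png')[70:250,220:380]
g=lambda i,h:cv2.resize(np.uint8(255*(i/255.)**.6),(int(i.shape[1]*h/i.shape[0]),h),interpolation=cv2.INTER_CUBIC)
cv2.imwrite(f'pics/v{n}.png',np.hstack([g(a,370),g(b,370)]))
E
python3 look.py 3
```

```text
t 6.5 pos [0.5415 0.1312 0.0677] xang -171.26 shift [-0.0002 -0.0001  0.    ] twist 0.04 F [-0.4  0.6 -1.2] w 0.0196 z [ 0.e+00 -1.e-04 -1.e+00]
```

View pics/v3.png

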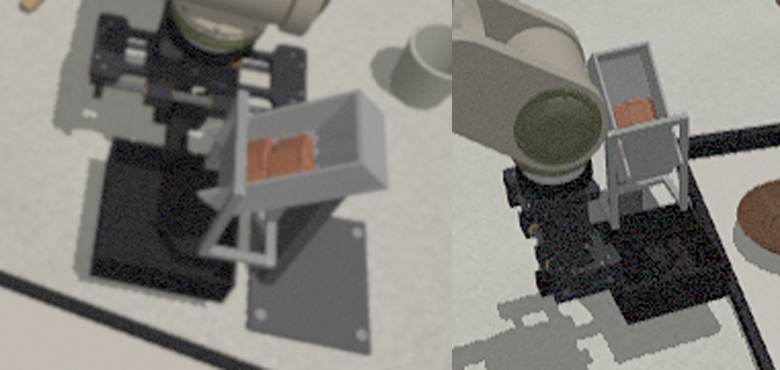

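Request:
step_arm:
  increments:
    - [0.01, [0, 0, -0.003], 0]
    - [0.01, [0, 0, -0.008], 0]
    - [0.01, [0, 0, -0.012], 0]
    - [0.01, [0, 0, -0.015], 0]
    - [0.01, [0, 0, -0.019], 0]
    - [0.01, [0, 0, -0.024], 0]
    - [0.01, [0, 0, -0.03], 0]
    - [0.01, [0, 0, -0.036], 0]

```text
clock: 7.4
eef_pos: [0.5414, 0.1311, 0.1042]
orientation: [[-0.988, -0.152, -0.0], [-0.152, 0.988, -0.0], [0.0, -0.0, -1.0]]
force: [-0.4, -0.8, -2.0]
width: 0.0195
```

Request:
step_arm:
  increments:
    - [0.01, [0, 0, -0.006], 0]
    - [0.01, [0, 0, -0.012], 0]
    - [0.01, [0, 0, -0.017], 0]
    - [0.01, [0, 0, -0.019], 0]
    - [0.01, [0, 0, -0.019], 0]
    - [0.01, [0, 0, -0.019], 0]
    - [0.01, [0, 0, -0.019], 0]
    - [0.01, [0, 0, -0.019], 0]

```text
clock: 8.2
eef_pos: [0.5414, 0.1312, 0.1225]
orientation: [[-0.988, -0.152, -0.0], [-0.152, 0.988, -0.0], [0.0, 0.0, -1.0]]
force: [-0.2, 0.1, -1.9]
width: 0.0197
```

```bash
python3 look.py 4
```

```text
t 8.2 pos [0.5414 0.1312 0.1225] xang -171.27 shift [-0.0003 -0.0001  0.0548] twist 0.03 F [-0.2  0.1 -1.9] w 0.0197 z [-4.e-04 -0.e+00 -1.e+00]
```

View pics/v4.png

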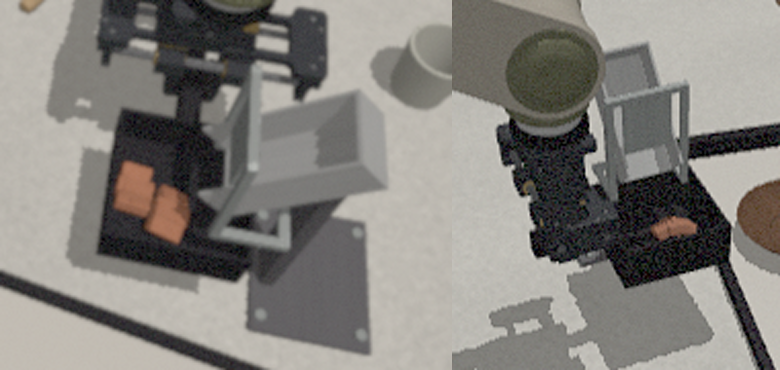

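Both sherds are in the pan at crop (135,188) and (168,213), and the chute is empty. I'll hold for the full 2 s, then lower.

Request:
step_arm:
  increments:
    - [0.01, [0, 0, 0], 0]
    - [0.01, [0, 0, 0], 0]
    - [0.01, [0, 0, 0], 0]
    - [0.01, [0, 0, 0], 0]
    - [0.01, [0, 0, 0], 0]
    - [0.01, [0, 0, 0], 0]
    - [0.01, [0, 0, 0], 0]
    - [0.01, [0, 0, 0], 0]

```text
clock: 9.1
eef_pos: [0.5415, 0.1312, 0.1227]
orientation: [[-0.988, -0.152, -0.0], [-0.152, 0.988, -0.0], [0.0, -0.0, -1.0]]
force: [-0.3, -0.3, -1.6]
width: 0.0195
```

Request:
step_arm:
  increments:
    - [0.01, [0, 0, 0], 0]
    - [0.01, [0, 0, 0], 0]
    - [0.01, [0, 0, 0], 0]
    - [0.01, [0, 0, 0], 0]
    - [0.01, [0, 0, 0], 0]
    - [0.01, [0, 0, 0], 0]
    - [0.01, [0, 0, 0], 0]
    - [0.01, [0, 0, 0], 0]

```text
clock: 9.9
eef_pos: [0.5415, 0.1312, 0.1227]
orientation: [[-0.988, -0.152, 0.0], [-0.152, 0.988, 0.0], [-0.0, 0.0, -1.0]]
force: [0.1, -0.6, -2.4]
width: 0.0197
```

Request:
step_arm:
  increments:
    - [0.01, [0, 0, 0.002], 0]
    - [0.01, [0, 0, 0.006], 0]
    - [0.01, [0, 0, 0.012], 0]
    - [0.01, [0, 0, 0.018], 0]
    - [0.01, [0, 0, 0.024], 0]
    - [0.01, [0, 0, 0.03], 0]
    - [0.01, [0, 0, 0.036], 0]
    - [0.01, [0, 0, 0.041], 0]

```text
clock: 10.7
eef_pos: [0.5414, 0.1311, 0.0811]
orientation: [[-0.988, -0.152, -0.0], [-0.152, 0.988, 0.0], [0.0, 0.0, -1.0]]
force: [0.5, -0.1, -1.2]
width: 0.0194
```

Request:
step_arm:
  increments:
    - [0.01, [0, 0, 0.005], 0]
    - [0.01, [0, 0, 0.01], 0]
    - [0.01, [0, 0, 0.014], 0]
    - [0.01, [0, 0, 0.016], 0]
    - [0.01, [0, 0, 0.016], 0]
    - [0.01, [0, 0, 0.016], 0]

```text
clock: 11.3
eef_pos: [0.5416, 0.1312, 0.0659]
orientation: [[-0.988, -0.152, 0.0], [-0.152, 0.988, 0.0], [-0.0, -0.0, -1.0]]
force: [-0.1, 0.0, -1.7]
width: 0.0193
```

```bash
python3 look.py 5
```

```text
t 11.3 pos [0.5416 0.1312 0.0659] xang -171.27 shift [-0.0001 -0.0001 -0.0018] twist 0.03 F [-0.1  0.  -1.7] w 0.0193 z [ 3.e-04  0.e+00 -1.e+00]
```

View pics/v5.png

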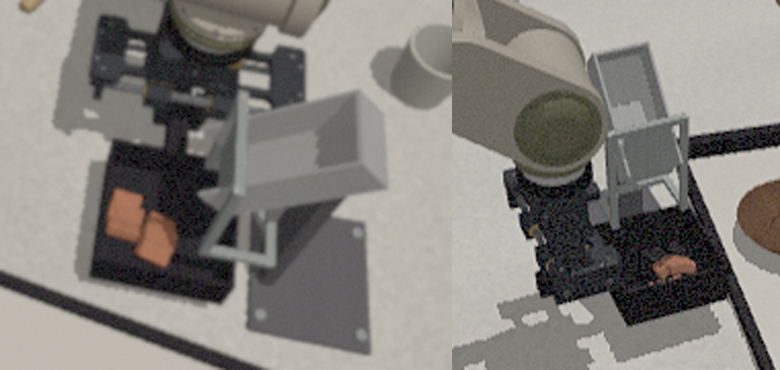

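Request:
step_arm:
  increments:
    - [0.01, [0, -0.003, 0], 0]
    - [0.01, [0, -0.01, 0], 0]
    - [0.01, [0, -0.02, 0], 0]
    - [0.01, [0, -0.033, 0], 0]
    - [0.01, [0, -0.048, 0], 0]
    - [0.01, [0.003, -0.063, 0], 0]
    - [0.01, [0.008, -0.078, 0], 0]
    - [0.01, [0.014, -0.093, 0], 0]

```text
clock: 12.2
eef_pos: [0.5415, 0.0355, 0.0657]
orientation: [[-0.988, -0.151, -0.0], [-0.151, 0.988, -0.0], [0.0, -0.0, -1.0]]
force: [1.1, -0.9, -1.2]
width: 0.0198
```

Request:
step_arm:
  increments:
    - [0.01, [0.009, -0.015, 0], 0]
    - [0.01, [0.02, -0.033, 0], 0.5]
    - [0.01, [0.031, -0.053, 0], 1]
    - [0.01, [0.042, -0.073, 0], 2]
    - [0.01, [0.053, -0.093, 0], 3]
    - [0.01, [0.064, -0.113, 0], 4]
    - [0.01, [0.075, -0.133, 0], 5]
    - [0.01, [0.086, -0.153, 0], 6]

```text
clock: 13.0
eef_pos: [0.4791, -0.1287, 0.0658]
orientation: [[-0.999, -0.046, 0.0], [-0.046, 0.999, -0.0], [-0.0, -0.0, -1.0]]
force: [-0.1, 0.7, -1.4]
width: 0.0193
```

```bash
python3 -c "
from h import *
plan([.445,-.2105,.0667],181)"
```

```text
t 13.0 pos [ 0.4791 -0.1287  0.0658] xang -177.34 shift [ 0.0378 -0.0801 -0.0009] twist 1.66 F [-0.1  0.7 -1.4] w 0.0193 z [ 0.e+00 -1.e-04 -1.e+00]
```

Request:
step_arm:
  increments:
    - [0.01, [0.009, -0.018, 0], 0.5]
    - [0.01, [0.017, -0.036, 0], 1]
    - [0.01, [0.024, -0.051, 0], 1.5]
    - [0.01, [0.03, -0.064, 0], 1.7]
    - [0.01, [0.035, -0.074, 0], 1.7]
    - [0.01, [0.038, -0.08, 0], 1.7]
    - [0.01, [0.038, -0.08, 0], 1.7]
    - [0.01, [0.038, -0.08, 0], 1.7]

```text
clock: 13.8
eef_pos: [0.4459, -0.2086, 0.0657]
orientation: [[-1.0, -0.018, -0.0], [-0.018, 1.0, 0.0], [0.0, 0.0, -1.0]]
force: [-0.6, 0.1, -1.5]
width: 0.0199
```

Request:
step_arm:
  increments:
    - [0.01, [0, 0, 0.004], 0]
    - [0.01, [0, 0, 0.01], 0]
    - [0.01, [0, 0, 0.017], 0]
    - [0.01, [0, 0, 0.024], 0]
    - [0.01, [0, 0, 0.03], 0]
    - [0.01, [0, 0, 0.034], 0]
    - [0.01, [0, 0, 0.036], 0]
    - [0.01, [0, 0, 0.036], 0]

```text
clock: 14.6
eef_pos: [0.4458, -0.2089, 0.0296]
orientation: [[-1.0, -0.018, 0.0], [-0.018, 1.0, 0.0], [-0.0, 0.0, -1.0]]
force: [0.0, -0.1, -0.1]
width: 0.0192
```

```bash
python3 -c "
from h import *
plan([.445,-.2105,.0277],181)"
```

```text
t 14.6 pos [ 0.4458 -0.2089  0.0296] xang -178.98 shift [ 0.0009 -0.0016  0.0019] twist 0.02 F [ 0.  -0.1 -0.1] w 0.0192 z [ 0.  0. -1.]
```

Request:
step_arm:
  increments:
    - [0.01, [0, 0, 0.0005], 0]
    - [0.01, [0, 0, 0.001], 0]
    - [0.01, [0, 0, 0.0015], 0]
    - [0.01, [0, 0, 0.0015], 0]
    - [0.01, [0, 0, 0.0015], 0]

```text
clock: 15.1
eef_pos: [0.4459, -0.209, 0.0283]
orientation: [[-1.0, -0.018, 0.0], [-0.018, 1.0, -0.0], [-0.0, -0.0, -1.0]]
force: [-1.1, -0.1, 0.7]
width: 0.0197
```

Contact with the table is starting to show in the force reading (it went from −1.5 to +0.7 N). I'll open the fingers and rise.

Request:
step_arm:
  increments:
    - [0.035, [0, 0, 0], 0]
    - [0.05, [0, 0, 0], 0]
    - [0.06, [0, 0, 0], 0]
    - [0.07, [0, 0, 0], 0]
    - [0.07, [0, 0, 0], 0]
    - [0.07, [0, 0, 0], 0]
    - [0.07, [0, 0, 0], 0]
    - [0.07, [0, 0, 0], 0]

```text
clock: 15.9
eef_pos: [0.4458, -0.2089, 0.0282]
orientation: [[-1.0, -0.018, 0.0], [-0.018, 1.0, 0.0], [-0.0, 0.0, -1.0]]
force: [-0.8, 0.3, 0.2]
width: 0.0701
```

Request:
step_arm:
  increments:
    - [0.07, [0, 0, -0.01], 0]
    - [0.07, [0, 0, -0.03], 0]
    - [0.07, [0, 0, -0.06], 0]
    - [0.07, [0, 0, -0.09], 0]
    - [0.07, [0, 0, -0.12], 0]
    - [0.07, [0, 0, -0.15], 0]
    - [0.07, [0.02, 0, -0.17], 0]
    - [0.07, [0.04, 0, -0.18], 0]

```text
clock: 16.7
eef_pos: [0.4057, -0.2097, 0.2106]
orientation: [[-1.0, -0.019, 0.002], [-0.019, 1.0, -0.002], [-0.002, -0.002, -1.0]]
force: [0.0, -0.8, -0.0]
width: 0.0699
```

Request:
step_arm:
  increments:
    - [0.07, [0, 0, 0], 0]
    - [0.07, [0, 0, 0], 0]

```text
clock: 16.9
eef_pos: [0.406, -0.2097, 0.2085]
orientation: [[-1.0, -0.017, 0.001], [-0.017, 1.0, -0.0], [-0.001, -0.0, -1.0]]
force: [0.3, -0.3, 0.1]
width: 0.0702
```

```bash
python3 - <<'E'
from h import *
plan([.445,-.2105,.0277],181)
a=grab('scene','scene6')['pixels'];b=grab('side','side6')['pixels']
g=lambda i:cv2.resize(np.uint8(255*(i/255.)**.6),(400,300),interpolation=cv2.INTER_AREA)
z=lambda i:cv2.resize(np.uint8(255*(i/255.)**.5),(400,300),interpolation=cv2.INTER_CUBIC)
cv2.imwrite('pics/v6.png',np.vstack([np.hstack([g(a),g(b)]),np.hstack([z(a[170:290,200:360]),z(b[290:410,220:380])])]))
E
```

```text
t 16.9 pos [ 0.406  -0.2097  0.2085] xang -179.01 shift [-0.0388 -0.0014  0.1809] twist -0.01 F [ 0.3 -0.3  0.1] w 0.0702 z [ 8.e-04 -5.e-04 -1.e+00]
```

View pics/v6.png

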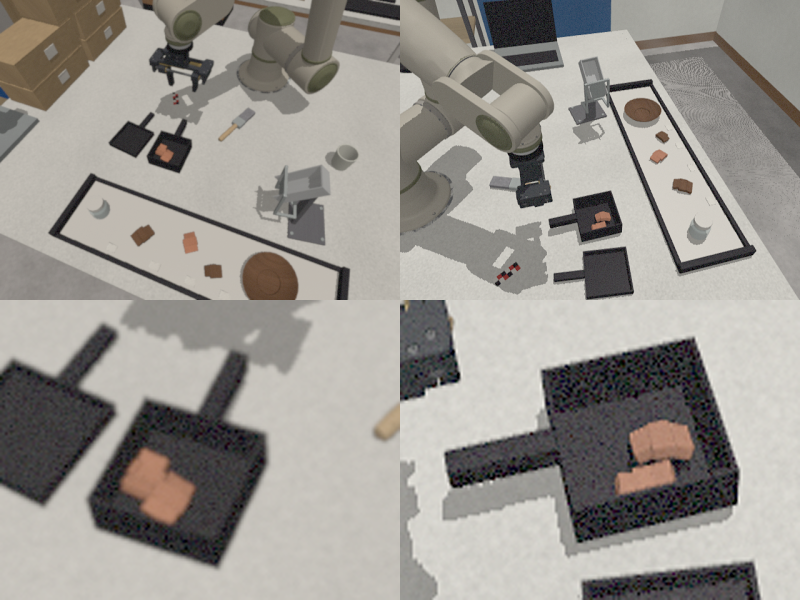

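The pan stands upright with both sherds inside it. The chute is empty, its gate is shut, and the gripper is clear, so I'm handing in.

```bash
python3 -c "
from h import *
print(ticket.finish_job())"
```

```text
the job is handed in; nothing more can be done
None
```

The job is done and handed in at about 17 s. I gripped the deep pan by its handle at 40 N and brought it under the chute's bars. I then raised it until its rim lifted the gate about 40 mm and held it there for roughly 2 s. Both sherds slid into the pan. I lowered it, drew it away and set it down where it had stood, about 0.4 m from the chute, then opened the fingers and raised the gripper clear.

**Last checks:** the final scene and side pictures show the pan upright on the table with both sherds in it, the chute empty and the gate shut. Nothing has fallen beside the pan, and the fingers touched only the handle. The wrist force read at most about 2.4 N after each move.

**Disagreements:** two camera measurements were slightly off, and neither affected the result:
- The gate bars measured about 101 mm above the table, against the 105 mm given.
- My two estimates of the gate's direction differed by about 1°.

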